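# Feed a relay through the guarded channel of an insulation test jig

### The job

Load the insulation test jig. Set the small relay down gently, upright, in the open funnel-shaped infeed, one narrow end towards the tunnel, and let go of it; then take the nylon spudger as a push stick and feed the relay with it through the guarded channel until the pawl catches behind it and it stays pressed against the sprung electrode by itself. Push softly by feel (never more than 20 N; the electrode's depth was set by the last user), keep the gripper off the relay once it is in the tunnel, and finally draw the spudger out and lay it down flat on the bench, off the jig, leaving the other things where they are.

Things in the scene. Friction and masses are not known exactly. Their poses are not given: they have to be found in the camera images.
- test_jig: Insulation test jig, fixed flat on the bench: grey metal base 172 x 80 x 12 mm, channel along it. Its +x axis is the feed direction, z up. Origin: underside of the base below the centre of the tunnel mouth; base from x = -37 to 135 mm, y = -40 to 40. Channel floor = top of the base, z = 12 mm, brass strip along it. Black test head on top at the far end (x over 76, up to z = 54 mm).
- infeed (a point): Where to set the relay down: on the channel floor in the middle of the open infeed, 20 mm before the tunnel mouth (jig x = -20 mm, axes as the jig's). The infeed runs from jig x = -34 to 0 between two white blades 9 mm high (top at jig z = 21 mm), 5 mm thick, inner faces 26 mm apart at the outer end, narrowing to 14 mm at the tunnel mouth.
- tunnel_mouth (a point): Centre of the channel floor at the tunnel mouth (jig x = 0, axes as the jig's). Tunnel from here to 74 mm: 14.5 mm wide, 28 mm high, white side walls, clear guard above (its top 32 mm over the floor, 40 mm wide). A steel spring pawl stands out of the low part of the -y wall, only up to 8 mm above the floor: a stick pushed higher passes it freely.
- tunnel_end (a point): Floor at the tunnel's far end. In the channel a sprung brass electrode; depth setting differs and is not reported: free face 41 to 65 mm past the mouth. Spring 0.6 N at touch + 0.9 N/mm; 5 mm in (5 N plus under 2 N friction) the pawl snaps behind the relay (rear end then 18 to 42 mm past the mouth) and holds it. Electrode solid at 9.5 mm (9 N + friction). Push by force: stop at about 8 N.
- relay: The part: small blue box-shaped relay, 12 mm (its x) by 28 mm (its y) by 26 mm high, 14 to 28 g, standing upright on the bench. Origin at the centre of its underside. It goes through the channel upright with its y axis along the jig's x axis, either end first.
- spudger: Grey nylon spudger, straight, 125 mm long along its y, 10 mm thick, lying flat; origin midway on the underside, centre line 5 mm up. Blunt dark round end (7 mm across) at y = -62 mm: push with this one; +y end pointed, even thickness for |y| < 32 mm. Held about y = +27 mm the fingers stay clear of the infeed. Grip firmly (45 N); push with the centre line 14 mm above the channel floor.
- terminal_block: bystander: green screw terminal block, 16 x 46 mm, 16 high; origin at the centre of its underside, long axis y
- capacitor: bystander: black electrolytic capacitor lying on its side, 18 mm diameter, 28 mm long along its y; origin at the centre of its underside
- trim_tool: bystander: thin trimming tool with a blue grip, 7 mm thick, 159 mm long along its y, lying on the bench; slimmer and longer than the spudger
- fuse_box: bystander: small flat box, 34 x 62 x 20 mm high
- wick_spool: bystander: small flat spool, 39 mm diameter, 12 high
- flux_tin: bystander: round tin, 55 mm diameter, 20 high

How it is judged (in metres and radians):
On the way, in this order (a step that is already met when the one before it is completed fails the run):
1. the relay stands upright in the infeed in front of the tunnel, let go (x of relay in the frame of test_jig between -0.04 and -0.005 m and y of relay in the frame of test_jig between -0.009 and 0.009 m and z of relay in the frame of test_jig between 0.008 and 0.016 m and angle between relay's own z axis and vertical below 0.15 rad and angle between the y axis of relay and the x axis of test_jig, either way round below 0.5 rad and contact force between the fingers and relay below 0.1 N), for 0.2 s.
2. the relay is being pushed along inside the tunnel with the spudger (x of relay in the frame of test_jig above 0.015 m and contact force between spudger and relay above 0.1 N), for 0.1 s.
At the end, for the whole second after the job is handed in: The relay stands upright, caught in the channel by the pawl and pressed on the electrode with over 2.5 N though nothing pushes it (middle 27 to 62 mm past the mouth, within 3 mm of the centre line, tilt under 0.15 rad); the spudger lies still, flat on the bench, not touching the jig (contact force between relay and electrode_c0 above 2.5 N and x of relay in the frame of test_jig between 0.027 and 0.062 m and y of relay in the frame of test_jig between -0.003 and 0.003 m and z of relay in the frame of test_jig between 0.008 and 0.016 m and angle between relay's own z axis and vertical below 0.15 rad and linear speed of relay below 0.01 m/s and contact force between spudger and test_jig below 0.05 N and height (world z) of spudger between -0.005 and 0.012 m and linear speed of spudger below 0.02 m/s).
It fails at once if the relay is pushed with more than 20 N, by the spudger or onto the electrode (contact force between spudger and relay above 20 N or contact force between relay and electrode_c0 above 20 N).
It fails at once if the gripper or arm touches the relay once its middle is inside the tunnel (x of relay in the frame of test_jig between 0.003 and 0.08 m and y of relay in the frame of test_jig between -0.009 and 0.009 m and z of relay in the frame of test_jig between 0.008 and 0.025 m and contact force between any of the fingers, the arm and relay above 0.3 N).
It fails at once if the relay is dropped or thrown (linear speed of relay above 0.7 m/s and contact force between the fingers and relay below 0.05 N).
It fails at once if another thing is moved by more than 30 mm (distance of any of terminal_block, capacitor, trim_tool, fuse_box, wick_spool, flux_tin from where it was at the start of the episode above 0.03 m).
It also fails if it takes over 72 s, if anything falls off the work surface, if the arm or the gripper's body presses on something with over 40 N, if the wrist force passes 120 N, or if a joint passes its speed limit or range.

### The arm

A 6-joint arm with a two-finger parallel gripper is mounted at the origin on a cart in front of the work surface, level with it; the furniture and walls round the work are solid. World frame = base frame: x ahead of the robot, y to its left, z up, the work surface at z = 0. Lengths are in mm, angles in rad, forces in N, time in s.
With the tool pointing down it reaches from about 350 to 925 mm from the base axis. Payload 6.4 kg.
Tool frame: the origin (TCP) lies at the very end of the fingers, on their centre line; the grasp point (between the pads) lies 19 mm behind it; z points along the fingers, y is the line along which they close (so a half turn about z gives the same grasp; the last joint's range is limited). The gripper opens to 85 mm and grips with 20 to 120 N. Pads are 22 mm wide; open, the fingers measure 114 mm over their backs; the gripper's body (76 mm by 85 mm) begins 54 mm behind the grasp point. The pads swing forward as they close: fully open they stand 13 mm farther back than shut.
Start: joints at [0.941, 0.245, 1.558, -0, 1.339, -0.174], TCP at [286.116, 583.653, 191.39] pointing down, gripper open.
Joint ranges: [-3.13, 3.13], [-1.02, 2.26], [0.13, 2.54], [-0.95, 4.09], [0.21, 2.88], [-2.74, 2.74]. Speed limits (rad/s): [2.57, 2.57, 3.14, 3.14, 3.14, 3.14].

### API

Orientations are given as a 3x3 rotation matrix whose columns are the frame's x, y, z axes.
In Python, from workcell import manip gives the robot as it stands.
- The arm moves only by the shell command python3 -m crank 'ROWS' [OPENING] [FORCE]. ROWS is JSON, a list of rows, each an object of numbers: "tx", "ty", "tz": the shift along the tool's x, y, z in mm; "ax", "ay", "az": the turn, a rotation vector about the tool's x, y, z in degrees. In form: [{"tx": .., "ty": .., "tz": .., "ax": .., "ay": .., "az": ..}, ...]. A call has 1 to 8 rows; each row shifts and turns the commanded pose from where the row before left it, along the tool's axes as they then stand; what a row does not reach is not made up. A row lasts 1/10 s, in which the tool goes at most 50 mm and 8.59 degrees, less where a joint would pass 70% of its speed; a pose out of reach is approached as far as the arm can. A call with a gripper value outside its range is refused whole. OPENING is the closure, from -1 (fully open) to 1 (shut), so that 0 is half open, set as the call begins (- or left out, the last holds). The fingers move at their own pace and stop on an object; FORCE is the grip in N (left out, the last holds). Time passes only in rows, so rows that do not move let the fingers close. It gives the time, the measured TCP pose, the force, the opening and the grip force at its end, in the units of the state.
- manip.read_state(): the state, without advancing time (a new reading comes with each control period).
- manip.get_image(name): name is "scene" or "top"; returns (picture, depth): 384x512x3 uint8, red, green, blue; 384x512 float32, mm along the optical axis (not along the pixel's ray), 0 where there is no reading.
- manip.camera_info(name): a dict with "mtx" (3x3 intrinsics, pixels), "R" (3x3) and "t" (3): a world point X has camera coordinates R X + t. Camera axes: x right, y down, z forward; pixel columns grow to the right and rows downward; lengths in mm; the calibration is good to about 2 mm. A picture is of the moment at which its call begins. camera_info takes no time and is no camera call.
- manip.sign_off(): hands the job in; it is judged then, once.
The state is a dict: "time": time; "q": joint angles; "qvel": joint speeds; "effort": joint torques, N m; "ee_pos": TCP position; "orientation": TCP orientation; "force": force on the tool from outside, world axes, zero at the start; "moment": the same for the moment, N m; "gripper_width": finger opening in mm; "grasp_force": force on a finger pad.
Only numpy, scipy, OpenCV 4.12 (cv2) and the standard library are available. Lean on these libraries where they do the work, as an engineer would, in place of code of your own. Each camera call takes 0.05 s, during which the arm holds its last target. There are 200 camera calls.

## Working session

There is one attempt and no reset: what is moved stays moved. The work goes in short steps, Python scripts to look and compute and a shell command to move; the robot and the scene stay as the last step left them, time stands still between calls to the robot, and variables do not carry over. Pictures are saved under pics/ and viewed, at most 10 in all, crops included, and the job is handed in when it is done.

```bash
mkdir -p pics; cat > h.py <<'E'
import numpy as np, cv2
from workcell import manip
def snap(n,f):
    im,d=manip.get_image(n); cv2.imwrite(f'pics/{f}.png',im[:,:,::-1]); np.savez(f'pics/{f}.npz',im=im,d=d); return im,d
def cloud(n,d):
    c=manip.camera_info(n); K=np.array(c['mtx']);R=np.array(c['R']);t=np.array(c['t'])
    v,u=np.mgrid[:d.shape[0],:d.shape[1]]
    P=np.stack([(u-K[0,2])/K[0,0]*d,(v-K[1,2])/K[1,1]*d,d],-1)
    return (P-t)@R
E
python3 - <<'E'
from h import *
a,d=snap('top','t0'); b,e=snap('scene','s0')
s=manip.read_state();print(s)
for n in('top','scene'):
    c=manip.camera_info(n);print(n,c)
E
```

```text
{'time': 0.1, 'q': array([ 9.40891894e-01,  2.45742804e-01,  1.55892065e+00,  1.58715636e-05,
        1.33869658e+00, -1.74109038e-01]), 'qvel': array([ 0.00086076,  0.00050947, -0.00287131,  0.00204668,  0.00049008,
        0.00037908]), 'effort': array([-3.94646222e-04, -4.30671358e+01, -3.27128220e+01, -2.12672962e-04,
        2.77230269e-03,  3.94675158e-05]), 'ee_pos': array([285.76333772, 583.16788632, 190.37615322]), 'orientation': array([[-8.97909416e-01,  4.40179021e-01, -1.05358380e-03],
       [ 4.40180165e-01,  8.97908352e-01, -1.41908693e-03],
       [ 3.21369403e-04, -1.73797821e-03, -9.99998438e-01]]), 'force': array([-0.02714313, -0.38385562,  0.13072996]), 'moment': array([ 0.00349788,  0.0417605 , -0.02175227]), 'grasp_force': 0.0, 'gripper_width': 85.35449425971274}
top {'mtx': array([[395.25550388,   0.        , 254.71876748],
       [  0.        , 395.25550388, 193.18722364],
       [  0.        ,   0.        ,   1.        ]]), 'R': array([[ 0.01518602, -0.99986649,  0.00603293],
       [-0.99539   , -0.01568894, -0.09461822],
       [ 0.09470024, -0.00456825, -0.99549535]]), 't': array([  87.35815607,  498.90339525, 1003.40143041])}
scene {'mtx': array([[412.42931724,   0.        , 261.02765672],
       [  0.        , 412.42931724, 193.30770935],
       [  0.        ,   0.        ,   1.        ]]), 'R': array([[ 0.54451338, -0.83859402, -0.01628657],
       [-0.64641994, -0.40720018, -0.64523582],
       [ 0.53445901,  0.36186751, -0.76380984]]), 't': array([-202.88582155,  409.76956705,  729.87969578])}
```

View pics/t0.png

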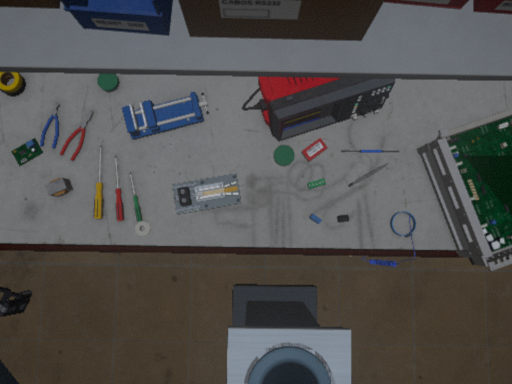

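View pics/s0.png

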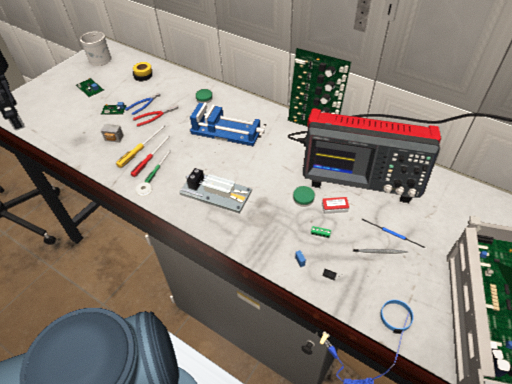

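The top view shows the jig at about (207,193), its black head to the left, so it feeds roughly towards world +y. The relay is at (315,218), the spudger at (367,175), the trim tool at (370,151), the terminal block at (317,184) and the capacitor at (343,218).

```bash
cat > m.py <<'E'
from h import *
z=np.load('pics/t0.npz');im,d=z['im'],z['d'];P=cloud('top',d)
def rect(mask,name):
    q=P[mask];r=cv2.minAreaRect(q[:,:2].astype(np.float32));print(name,mask.sum(),np.round(r[0],1),np.round(r[1],1),round(r[2],1),'z',np.round(np.percentile(q[:,2],[5,50,95]),1)); return q
def box(u0,u1,v0,v1):
    m=np.zeros(d.shape,bool);m[v0:v1,u0:u1]=1;return m
Z=P[...,2];B=box(150,450,130,240)
print('bench z',np.median(Z[200:235,250:300]))
b=im.astype(int)
rect(box(305,325,208,228)&(Z>8),'relay>8'); rect(box(305,325,208,228)&(Z>22),'relay top')
rect(box(335,352,210,225)&(Z>5),'cap')
rect(box(345,390,160,192)&(Z>4),'spud')
rect(box(335,400,145,157)&(Z>3),'trim')
rect(box(165,250,165,220)&(Z>6),'jig')
rect(box(165,250,165,220)&(Z>48),'head')
rect(box(165,250,165,220)&(Z>40)&(Z<48),'guard')
c1=cv2.resize(im[165:220,165:250],None,fx=8,fy=8,interpolation=cv2.INTER_CUBIC)
c2=cv2.resize(im[145:230,300:400],None,fx=6,fy=6,interpolation=cv2.INTER_CUBIC)[:,:,::-1]
cv2.imwrite('pics/c1.png',c1[:,:,::-1]);cv2.imwrite('pics/c2.png',c2)
E
python3 m.py
```

```text
bench z -1.2914232188081431
relay>8 65 [434.2 -62.8] [28.9 12.9] 56.5 z [14.9 23.7 27.1]
relay top 46 [434.7 -62.9] [28.4 11.6] 57.7 z [22.4 24.2 27.8]
cap 78 [420.8 -24.9] [ 17.5 252.7] 8.0 z [ 9.6 14.8 18.6]
spud 131 [478.5 -87.3] [ 35.1 404. ] 27.7 z [  4.2   6.9 529.1]
trim 97 [542.  -77.2] [ 73.9 447.3] 29.3 z [3.4 5.8 9.5]
jig 1989 [459.9 207.4] [157.3 189.3] 10.7 z [ 8.6 13.4 49. ]
head 132 [469.8 188.3] [212.6  74.1] 71.1 z [  48.1   50.1 1045.6]
guard 515 [493.6 234.3] [ 46.  120.8] 11.0 z [41.  43.6 47.3]
```

View pics/c1.png

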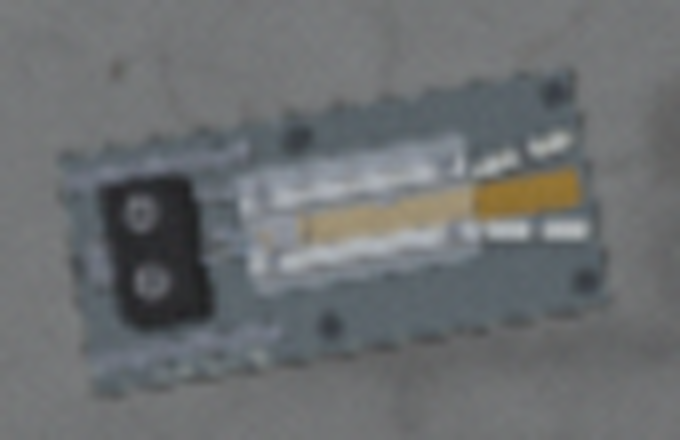

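View pics/c2.png

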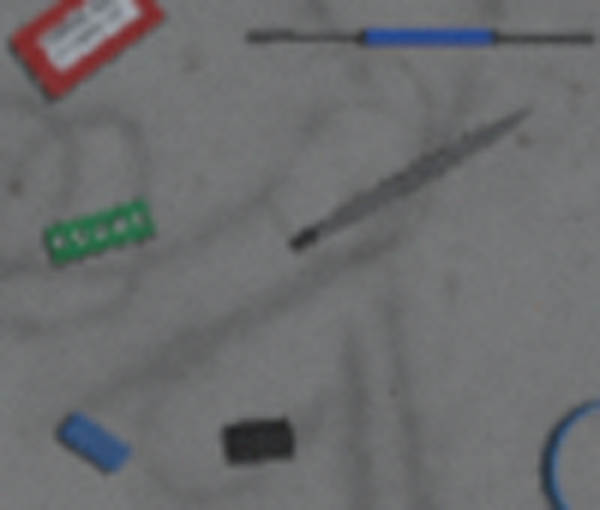

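The first crop shows the jig base corners at about (60,152), (572,70), (607,300) and (95,395), with the brass infeed on the right. The second shows the spudger's dark blunt end at (293,245) and its point at (530,108). The relay is at (93,441).

```bash
cat >> h.py <<'E'
def ray(n,u,v,z):
    c=manip.camera_info(n); K=np.array(c['mtx']);R=np.array(c['R']);t=np.array(c['t'])
    C=-R.T@t; r=R.T@np.linalg.solve(K,[u,v,1]); return (C+r*(z-C[2])/r[2])[:2]
def proj(n,X):
    c=manip.camera_info(n); p=np.array(c['mtx'])@(np.array(c['R'])@np.asarray(X,float)+np.array(c['t']));return p[:2]/p[2]
E
python3 - <<'E'
from h import *
z=np.load('pics/t0.npz');im,d=z['im'],z['d'];P=cloud('top',d);b=im.astype(int)
f=lambda u,v,s,o,zz: ray('top',(u+.5)/s-.5+o[0],(v+.5)/s-.5+o[1],zz)
# jig base corners -> rigid fit; jig coordinates
o=(165,165);pts=np.array([f(*c,8,o,12) for c in[(60,152),(572,70),(607,300),(95,395)]])
J=np.array([[135,-40],[-37,-40],[-37,40],[135,40]],float) # order: image top = world +x
J=np.array([[135,-40],[-37,-40],[-37,40],[135,40]],float)
print('edges',np.linalg.norm(np.roll(pts,-1,0)-pts,axis=1))
def fit(J,p):
    a,c=J-J.mean(0),p-p.mean(0);th=np.arctan2((a[:,0]*c[:,1]-a[:,1]*c[:,0]).sum(),(a*c).sum())
    R=np.array([[np.cos(th),-np.sin(th)],[np.sin(th),np.cos(th)]]);t=p.mean(0)-R@J.mean(0);return th,t,(p-(J@R.T+t))
for s in(1,):
    th,t,res=fit(J,pts);print('jig',np.degrees(th),t,'res',res.round(1))
print('strip end',f(580,170,8,o,12),f(582,208,8,o,12),'mouth floor',f(472,182,8,o,12),f(475,219,8,o,12))
o=(300,145)
A=f(293,245,6,o,5);E=f(530,108,6,o,5);print('spud',A,E,np.linalg.norm(A-E),'mid',(A+E)/2)
m=(b[...,2]-b[...,0]>40);m[:208]=0;m[228:]=0;m[:,:305]=0;m[:,325:]=0
v,u=np.nonzero(m);q=np.array([ray('top',x,y,26) for x,y in zip(u,v)],np.float32);print('relay col',cv2.minAreaRect(q))
bad=lambda m:m&(P[...,2]>15)&(P[...,2]<30)
q=P[bad(m)];print(cv2.minAreaRect(q[:,:2].astype(np.float32)),len(q))
E
```

```text
edges [170.33178665  76.94472257 169.81883134  80.87855112]
jig 100.61973404160463 [505.68360603 173.93084344] res [[ 0.5 -1.3]
 [-1.3  0.1]
 [ 1.4  1.9]
 [-0.5 -0.7]]
strip end [517.32959166 141.75402267] [504.78218145 140.85353515] mouth floor [512.79842124 177.15783321] [500.59824627 175.89691307]
spud [ 523.86791303 -153.28606666] [ 586.90573001 -259.32357936] 123.36012512223914 mid [ 555.38682152 -206.30482301]
relay col ((434.47705078125, -62.77935791015625), (27.770593643188477, 11.514853477478027), 56.98001480102539)
((434.7273864746094, -63.00653076171875), (27.97614860534668, 11.79782772064209), 56.512332916259766) 52
```

```bash
cat > go.py <<'E'
import sys
from h import *
# go.py x y z yaw(of tool y, deg): remaining shift in present tool axes + turn
x,y,z,w=map(float,sys.argv[1:5]);s=manip.read_state();R=np.array(s['orientation'])
from scipy.spatial.transform import Rotation as T
c,n=np.cos(np.radians(w)),np.sin(np.radians(w))
G=np.array([[-n,c,0],[c,n,0],[0,0,-1]],float)
print('t',round(s['time'],2),'pos',s['ee_pos'].round(1),'shift',(R.T@(np.array([x,y,z])-s['ee_pos'])).round(1),'turn',np.degrees(T.from_matrix(R.T@G).as_rotvec()).round(2),'F',np.round(s['force'],1),'w',round(s['gripper_width'],1),'g',round(s['grasp_force'],1))
E
R='{"tx":-26,"ty":-32.2}'
python3 -m crank '[{"tx":-26,"ty":-32},{"tx":-26,"ty":-32},{"tx":-26,"ty":-32},{"tx":-26,"ty":-32},{"tx":-26,"ty":-32},{"tx":-26,"ty":-32},{"tx":-26,"ty":-32},{"tx":-26,"ty":-32}]'
python3 -m crank '[{"tx":-26,"ty":-32},{"tx":-26,"ty":-32},{"tx":-26,"ty":-32},{"tx":-26,"ty":-32},{"tx":-26,"ty":-32},{"tx":-26,"ty":-32},{"tx":-26,"ty":-32},{"tx":-26,"ty":-32}]'
python3 -m crank '[{"az":8},{"az":8},{"az":8},{"az":8},{"az":8},{"az":8},{"az":8},{"az":8}]'
python3 -m crank '[{"az":8},{"az":8},{"az":8},{"az":8},{"az":1},{"tz":40},{"tz":40},{}]' -0.3
python3 go.py 434.7 -62.9 12 -33
```

```text
t 0.1 pos [285.8 583.2 190.4] shift [-418.2 -514.2  179.1] turn [-9.000e-02  7.000e-02  9.688e+01] F [-0.  -0.4  0.1] w 85.4 g 0.0schema error: expected keys tx, ty, tz, ax, ay, az
schema error: expected keys tx, ty, tz, ax, ay, az
schema error: expected keys tx, ty, tz, ax, ay, az
schema error: expected keys tx, ty, tz, ax, ay, az
```

```bash
python3 -m crank '[{"tx":-26,"ty":-32,"tz":0,"ax":0,"ay":0,"az":6},{"tx":-23,"ty":-34,"tz":0,"ax":0,"ay":0,"az":0},{"tx":-23,"ty":-34,"tz":0,"ax":0,"ay":0,"az":0},{"tx":-23,"ty":-34,"tz":0,"ax":0,"ay":0,"az":0},{"tx":-23,"ty":-34,"tz":0,"ax":0,"ay":0,"az":0},{"tx":-23,"ty":-34,"tz":0,"ax":0,"ay":0,"az":0},{"tx":-23,"ty":-34,"tz":0,"ax":0,"ay":0,"az":0},{"tx":-23,"ty":-34,"tz":0,"ax":0,"ay":0,"az":0}]'
python3 go.py 434.7 -62.9 12 -33
```

```text
time: 0.9
ee_pos: [304.6, 254.8, 190.9]
orientation: [[-0.847, 0.531, -0.0], [0.531, 0.847, -0.0], [0.0, -0.0, -1.0]]
force: [0.5, -0.4, -0.2]
gripper_width: 85.5
grasp_force: 0.0
t 0.9 pos [304.6 254.8 190.9] shift [-278.9 -200.   179. ] turn [-3.000e-02  2.000e-02  9.093e+01] F [ 0.5 -0.4 -0.2] w 85.5 g 0.0
```

```bash
python3 -m crank '[{"tx":-34,"ty":-25,"tz":0,"ax":0,"ay":0,"az":0},{"tx":-34,"ty":-25,"tz":0,"ax":0,"ay":0,"az":0},{"tx":-34,"ty":-25,"tz":0,"ax":0,"ay":0,"az":0},{"tx":-34,"ty":-25,"tz":0,"ax":0,"ay":0,"az":0},{"tx":-34,"ty":-25,"tz":0,"ax":0,"ay":0,"az":0},{"tx":-34,"ty":-25,"tz":0,"ax":0,"ay":0,"az":0},{"tx":-34,"ty":-25,"tz":0,"ax":0,"ay":0,"az":0},{"tx":-34,"ty":-25,"tz":0,"ax":0,"ay":0,"az":0}]' -0.2 >/dev/null
python3 -m crank '[{"tx":0,"ty":0,"tz":10,"ax":0,"ay":0,"az":8},{"tx":0,"ty":0,"tz":10,"ax":0,"ay":0,"az":8},{"tx":0,"ty":0,"tz":10,"ax":0,"ay":0,"az":8},{"tx":0,"ty":0,"tz":10,"ax":0,"ay":0,"az":8},{"tx":0,"ty":0,"tz":10,"ax":0,"ay":0,"az":8},{"tx":0,"ty":0,"tz":10,"ax":0,"ay":0,"az":8},{"tx":0,"ty":0,"tz":10,"ax":0,"ay":0,"az":8},{"tx":0,"ty":0,"tz":10,"ax":0,"ay":0,"az":8}]' >/dev/null
python3 -m crank '[{"tx":0,"ty":0,"tz":10,"ax":0,"ay":0,"az":8},{"tx":0,"ty":0,"tz":10,"ax":0,"ay":0,"az":8},{"tx":0,"ty":0,"tz":10,"ax":0,"ay":0,"az":8},{"tx":0,"ty":0,"tz":0,"ax":0,"ay":0,"az":3},{"tx":0,"ty":0,"tz":0,"ax":0,"ay":0,"az":0}]' >/dev/null
python3 go.py 434.7 -62.9 12 -33
```

```text
t 3.0 pos [428.7 -57.4  80.7] shift [-1.3  8.1 68.7] turn [-0.08  0.02 -0.1 ] F [-0.3 -1.4 -0.1] w 51.0 g 0.0
```

```bash
python3 -m crank '[{"tx":-1.3,"ty":8.1,"tz":0,"ax":0,"ay":0,"az":0},{"tx":0,"ty":0,"tz":20,"ax":0,"ay":0,"az":0},{"tx":0,"ty":0,"tz":20,"ax":0,"ay":0,"az":0},{"tx":0,"ty":0,"tz":15,"ax":0,"ay":0,"az":0},{"tx":0,"ty":0,"tz":13.5,"ax":0,"ay":0,"az":0},{"tx":0,"ty":0,"tz":0,"ax":0,"ay":0,"az":0},{"tx":0,"ty":0,"tz":0,"ax":0,"ay":0,"az":0}]' 0.3 25 | head -2
python3 go.py 434.7 -62.9 12 -33
python3 - <<'E'
from h import *
im,d=snap('top','t1')
c=im[180:250,270:370];cv2.imwrite('pics/c3.png',cv2.resize(c,None,fx=7,fy=7,interpolation=2)[:,:,::-1])
E
```

```text
time: 3.7
ee_pos: [435.8, -63.5, 13.3]
t 3.7 pos [435.8 -63.5  13.3] shift [-0.1 -1.3  1.3] turn [ 0.02 -0.   -0.09] F [ 0.1  0.  -0.7] w 30.0 g 0.0
```

View pics/c3.png

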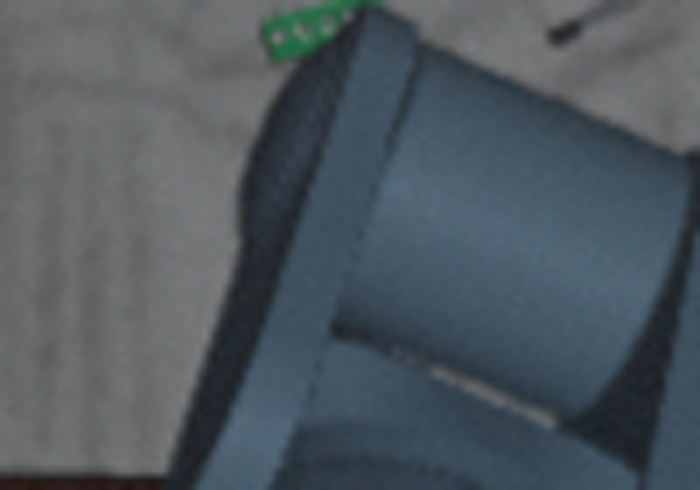

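The wrist hides the relay from above: the terminal block is at (310,35) and undisturbed. I'll close and judge the grip by its width.

```bash
python3 -m crank '[{"tx":0,"ty":0,"tz":1,"ax":0,"ay":0,"az":0},{"tx":0,"ty":0,"tz":0,"ax":0,"ay":0,"az":0},{"tx":0,"ty":0,"tz":0,"ax":0,"ay":0,"az":0},{"tx":0,"ty":0,"tz":0,"ax":0,"ay":0,"az":0},{"tx":0,"ty":0,"tz":0,"ax":0,"ay":0,"az":0},{"tx":0,"ty":0,"tz":0,"ax":0,"ay":0,"az":0}]' 1 25 | tail -2
python3 go.py 434.7 -62.9 12 -33
python3 -m crank '[{"tx":0,"ty":0,"tz":-10,"ax":0,"ay":0,"az":0},{"tx":0,"ty":0,"tz":-25,"ax":0,"ay":0,"az":0},{"tx":0,"ty":0,"tz":-30,"ax":0,"ay":0,"az":0},{"tx":0,"ty":0,"tz":-25,"ax":0,"ay":0,"az":0},{"tx":0,"ty":0,"tz":0,"ax":0,"ay":0,"az":0}]' | tail -2
python3 go.py 509.4 154.3 110 10.6
python3 - <<'E'
from h import *
snap('scene','s1')
c=manip.camera_info('scene');p=proj('scene',manip.read_state()['ee_pos']).astype(int);print(p)
im=np.load('pics/s1.npz')['im'];cr=im[p[1]-40:p[1]+40,p[0]-50:p[0]+50];cv2.imwrite('pics/c4.png',cv2.resize(cr,None,fx=7,fy=7,interpolation=2)[:,:,::-1])
E
```

```text
gripper_width: 0.2
grasp_force: 0.0
t 4.35 pos [435.4 -63.2  11.9] shift [-0.1 -0.7 -0.1] turn [ 0.01  0.   -0.11] F [ 0.   0.4 -0.3] w 0.2 g 0.0
gripper_width: 0.1
grasp_force: 0.0
t 4.85 pos [438.4 -64.4 106.5] shift [222.  -60.   -3.7] turn [  0.51   0.11 -43.71] F [ 0.4 -0.3 -0.2] w 0.1 g 0.0
[302 234]
```

View pics/c4.png

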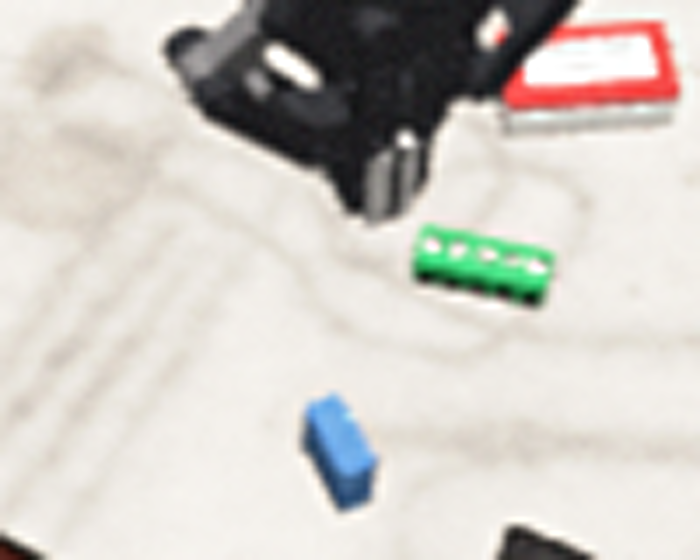

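The relay is still standing, at about (338,435) in the crop. The fingers closed beside it, so I'll check its position with both cameras.

```bash
python3 - <<'E'
from h import *
print('scene ray relay top',ray('scene',300.3,256.1,26),'proj of estimate',proj('scene',[434.7,-62.9,26]))
im,d=np.load('pics/s1.npz').values();P=cloud('scene',d);b=im.astype(int)
m=(b[...,2]-b[...,0]>60);m[:240]=0;m[275:]=0;m[:,:285]=0;m[:,315:]=0
q=P[m];q=q[(abs(q[:,2])<40)];print(len(q),np.median(q,0),cv2.minAreaRect(q[q[:,2]>20][:,:2].astype(np.float32)))
print('scene jig etc: terminal', ray('scene',252+485/7,194+250/7,16), 'top terminal', ray('top',317,184,16))
# the tool as seen: depth points just above TCP
s=manip.read_state();print(s['ee_pos'])
q=P[np.isfinite(P).all(-1)];q=q[np.linalg.norm(q-s['ee_pos'],axis=1)<45];print(len(q),q.min(0),q.max(0),np.median(q,0))
im,d=snap('top','t2');P=cloud('top',d);q=P.reshape(-1,3);q=q[np.linalg.norm(q-s['ee_pos'],axis=1)<60];print(len(q),q.min(0),q.max(0))
v=np.load('pics/t2.npz')['im'].astype(int);m=(v[...,2]-v[...,0]>40);m[:200]=0;m[240:]=0;m[:,:295]=0;m[:,335:]=0;print(m.sum(),np.median(P[m],0) if m.any() else 0)
E
```

```text
scene ray relay top [433.03790115 -65.47400752] proj of estimate [299.66009209 255.02379075]
91 [431.45491624 -66.23310907  24.57136915] ((434.01165771484375, -64.91658020019531), (31.817440032958984, 11.582977294921875), 58.127220153808594)
scene jig etc: terminal [528.30630894 -69.08201581] top terminal [524.99299224 -68.06310269]
[436.9097857  -63.83307189 104.23963195]Traceback (most recent call last):
  File "<stdin>", line 9, in <module>
    return umr_minimum(a, axis, None, out, keepdims, initial, where)
ValueError: zero-size array to reduction operation minimum which has no identity
```

```bash
python3 - <<'E'
from h import *
im,d=np.load('pics/s1.npz').values();P=cloud('scene',d)
print(d[190:230:3,300:316:3].round())
for u,v in[(304,223),(306,222),(309,221),(311,215)]: print(u,v,im[v,u],P[v,u].round(1))
s=manip.read_state();print(s['ee_pos'],s['orientation'].round(3),s['q'].round(4),s['time'])
im,d=snap('scene','s2');P=cloud('scene',d);p=proj('scene',s['ee_pos']);print(p)
cr=im[174:254,252:352];cv2.imwrite('pics/c5.png',cv2.resize(cr,None,fx=7,fy=7,interpolation=2)[:,:,::-1])
im,d=snap('top','t2');P=cloud('top',d);p=proj('top',s['ee_pos']);print(p)
E
```

```text
[[ 702.  699.  697.  696.  695.  696.]
 [ 708.  706.  704.  699.  698.  700.]
 [ 735.  737.  734.  746.  748.  748.]
 [ 742.  739.  734.  737.  757.  753.]
 [ 749.  743.  743.  750.  767.  757.]
 [ 778.  755.  750.  756.  773.  766.]
 [ 787.  762.  759.  765.  779.  784.]
 [ 779.  770.  776.  792.  787.  790.]
 [ 777.  780.  786.  794.  796. 1026.]
 [ 805.  795.  796.  798.  812. 1020.]
 [ 816.  805.  801.  806.  818. 1013.]
 [1007.  814.  811.  813. 1010. 1007.]
 [1004. 1003. 1002. 1001. 1001. 1003.]
 [   0.  999.  998.  995.  975.  979.]]
304 223 [98 98 96] [429.4 -67.5 156.5]
306 222 [148 145 141] [428.1 -72.1 164.7]
309 221 [106 102 102] [435.7 -74.8 161.2]
311 215 [116 114 111] [435.4 -77.6 183.1]
[436.9097857  -63.83307189 104.23963195] [[ 0.546  0.838  0.005]
 [ 0.838 -0.546 -0.002]
 [ 0.001  0.005 -1.   ]] [-0.4029 -0.1644  2.149   0.      1.152   0.175 ] 4.9
[302.6455875  234.55490182]
[321.25117511 216.34339339]
```

View pics/c5.png

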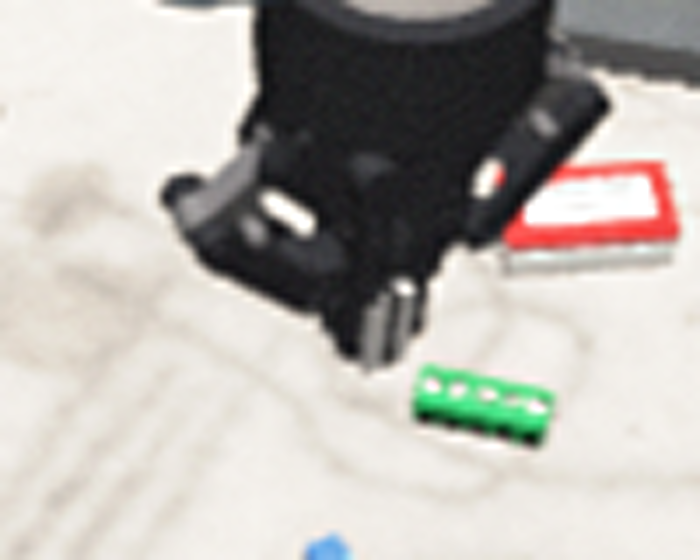

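In the picture the closed fingertips are at about crop (378,365). That puts them about 45 mm above the reported TCP. I'll confirm by touching an empty patch of bench, since the reported z can't be trusted yet.

```bash
python3 -m crank '[{"tx":27,"ty":-17,"tz":0,"ax":0,"ay":0,"az":0},{"tx":27,"ty":-17,"tz":0,"ax":0,"ay":0,"az":0},{"tx":0,"ty":0,"tz":30,"ax":0,"ay":0,"az":0},{"tx":0,"ty":0,"tz":30,"ax":0,"ay":0,"az":0},{"tx":0,"ty":0,"tz":25,"ax":0,"ay":0,"az":0},{"tx":0,"ty":0,"tz":0,"ax":0,"ay":0,"az":0},{"tx":0,"ty":0,"tz":0,"ax":0,"ay":0,"az":0}]' >/dev/null
python3 go.py 434 0 0 -33
python3 - <<'E'
from h import *
s=manip.read_state();p=proj('scene',s['ee_pos']);print(p)
im,d=snap('scene','s3');P=cloud('scene',d);x,y=p.astype(int)
q=P[y-40:y+20,x-15:x+15];g=im[y-40:y+20,x-15:x+15].max(-1)<170
k=q[g&(q[...,2]>8)&(q[...,2]<300)];k=k[np.argsort(k[:,2])][:25];print(k.round(0))
E
```

```text
t 5.7 pos [435.5   0.8  16.3] shift [-1.5 -0.7 16.3] turn [-0.14  0.05 -0.12] F [-0.6 -0.2  0.3] w -0.0 g 0.0
[275.47261191 244.27663682]
[[430.  -8.  60.]
 [426.  -6.  63.]
 [427.  -8.  63.]
 [427.  -3.  64.]
 [433.  -9.  64.]
 [434. -11.  65.]
 [430.  -9.  65.]
 [431. -11.  65.]
 [424.   0.  65.]
 [424.  -2.  66.]
 [426.  -0.  66.]
 [426.  -6.  66.]
 [427.   8.  67.]
 [427.  -8.  67.]
 [430.  12.  68.]
 [428.   9.  68.]
 [423.   2.  68.]
 [430.  -9.  69.]
 [441. -12.  69.]
 [426.  -3.  69.]
 [423.   0.  70.]
 [443. -11.  70.]
 [432. -10.  70.]
 [427.  -2.  70.]
 [427.  -8.  71.]]
```

Depth again puts the tips at z≈60 with 16 reported, an offset of about 45 mm along the tool with x and y right. I'll descend and touch to pin it down.

```bash
python3 -m crank '[{"tx":0,"ty":0,"tz":12,"ax":0,"ay":0,"az":0},{"tx":0,"ty":0,"tz":12,"ax":0,"ay":0,"az":0},{"tx":0,"ty":0,"tz":8,"ax":0,"ay":0,"az":0},{"tx":0,"ty":0,"tz":0,"ax":0,"ay":0,"az":0},{"tx":0,"ty":0,"tz":0,"ax":0,"ay":0,"az":0}]' | grep -E 'pos|force'
for i in 1; do python3 go.py 434 0 -45 -33; done
python3 -m crank '[{"tx":0,"ty":0,"tz":3,"ax":0,"ay":0,"az":0},{"tx":0,"ty":0,"tz":3,"ax":0,"ay":0,"az":0},{"tx":0,"ty":0,"tz":3,"ax":0,"ay":0,"az":0},{"tx":0,"ty":0,"tz":0,"ax":0,"ay":0,"az":0},{"tx":0,"ty":0,"tz":0,"ax":0,"ay":0,"az":0}]' | grep -E 'pos|force'
```

```text
ee_pos: [436.2, 0.6, -15.4]
force: [-0.7, 0.7, 0.7]
grasp_force: 0.0
t 6.25 pos [436.2   0.6 -15.4] shift [-1.7 -1.4 29.6] turn [-0.04  0.01 -0.11] F [-0.7  0.7  0.7] w 0.1 g 0.0
ee_pos: [436.3, 0.6, -24.2]
force: [-0.4, 0.2, -0.4]
grasp_force: 0.0
```

```bash
python3 -m crank '[{"tx":0,"ty":0,"tz":3,"ax":0,"ay":0,"az":0},{"tx":0,"ty":0,"tz":3,"ax":0,"ay":0,"az":0},{"tx":0,"ty":0,"tz":3,"ax":0,"ay":0,"az":0},{"tx":0,"ty":0,"tz":0,"ax":0,"ay":0,"az":0}]' | grep -E 'pos|force'
python3 -m crank '[{"tx":0,"ty":0,"tz":2,"ax":0,"ay":0,"az":0},{"tx":0,"ty":0,"tz":1,"ax":0,"ay":0,"az":0},{"tx":0,"ty":0,"tz":0,"ax":0,"ay":0,"az":0}]' | grep -E 'pos|force'
python3 -m crank '[{"tx":0,"ty":0,"tz":2,"ax":0,"ay":0,"az":0},{"tx":0,"ty":0,"tz":1,"ax":0,"ay":0,"az":0},{"tx":0,"ty":0,"tz":0,"ax":0,"ay":0,"az":0}]' | grep -E 'pos|force'
python3 -m crank '[{"tx":0,"ty":0,"tz":2,"ax":0,"ay":0,"az":0},{"tx":0,"ty":0,"tz":0,"ax":0,"ay":0,"az":0}]' | grep -E 'pos|force'
```

```text
ee_pos: [435.8, 0.7, -33.7]
force: [-0.5, 0.9, -0.2]
grasp_force: 0.0
ee_pos: [436.3, 0.6, -36.2]
force: [0.3, -0.3, -0.4]
grasp_force: 0.0
ee_pos: [436.2, 0.6, -39.3]
force: [0.1, 0.2, -0.8]
grasp_force: 0.0
ee_pos: [436.5, 0.5, -39.9]
force: [-6.4, 1.5, 16.0]
grasp_force: 7.9
```

Contact came at reported z −39.5, so the real tip is 39.5 mm above the reported TCP. I'll build that into the helper and try the grasp again.

```bash
sed -i "s/^c,n=/s['ee_pos']=s['ee_pos']-39.5*R[:,2]\nc,n=/" go.py
python3 -m crank '[{"tx":0,"ty":0,"tz":-20,"ax":0,"ay":0,"az":0},{"tx":0,"ty":0,"tz":-30,"ax":0,"ay":0,"az":0},{"tx":0,"ty":0,"tz":-30,"ax":0,"ay":0,"az":0},{"tx":-27,"ty":17,"tz":0,"ax":0,"ay":0,"az":0},{"tx":-27,"ty":17,"tz":0,"ax":0,"ay":0,"az":0},{"tx":0,"ty":0,"tz":0,"ax":0,"ay":0,"az":0},{"tx":0,"ty":0,"tz":0,"ax":0,"ay":0,"az":0},{"tx":0,"ty":0,"tz":0,"ax":0,"ay":0,"az":0}]' 0.1 25 | tail -2
python3 go.py 434.3 -63.9 12 -32.5
```

```text
gripper_width: 38.2
grasp_force: 0.0
t 8.75 pos [435.  -62.6  78. ] shift [-1.5  0.2 66. ] turn [-0.05 -0.   -0.59] F [ 0.6  0.4 -0.4] w 38.2 g 0.0
```

```bash
python3 -m crank '[{"tx":-1.5,"ty":0,"tz":20,"ax":0,"ay":0,"az":-0.6},{"tx":0,"ty":0,"tz":20,"ax":0,"ay":0,"az":0},{"tx":0,"ty":0,"tz":15,"ax":0,"ay":0,"az":0},{"tx":0,"ty":0,"tz":11,"ax":0,"ay":0,"az":0},{"tx":0,"ty":0,"tz":0,"ax":0,"ay":0,"az":0},{"tx":0,"ty":0,"tz":0,"ax":0,"ay":0,"az":0}]' >/dev/null
python3 go.py 434.3 -63.9 12 -32.5
python3 -m crank '[{"tx":0,"ty":0,"tz":0,"ax":0,"ay":0,"az":0},{"tx":0,"ty":0,"tz":0,"ax":0,"ay":0,"az":0},{"tx":0,"ty":0,"tz":0,"ax":0,"ay":0,"az":0},{"tx":0,"ty":0,"tz":0,"ax":0,"ay":0,"az":0},{"tx":0,"ty":0,"tz":0,"ax":0,"ay":0,"az":0},{"tx":0,"ty":0,"tz":0,"ax":0,"ay":0,"az":0}]' 1 25 >/dev/null
python3 go.py 434.3 -63.9 12 -32.5
```

```text
t 9.35 pos [434.7 -64.2  12.6] shift [ 0.  -0.5  0.6] turn [-0.   -0.    0.02] F [0.  0.6 0. ] w 38.5 g 0.0
t 9.95 pos [435.3 -64.8  13.3] shift [ 0.2 -1.3  1.3] turn [ 0.09 -0.02 -0.02] F [-0.8  1.   5.1] w 12.1 g 28.1
```

```bash
python3 -m crank '[{"tx":0,"ty":0,"tz":-10,"ax":0,"ay":0,"az":0},{"tx":0,"ty":0,"tz":-25,"ax":0,"ay":0,"az":0},{"tx":0,"ty":0,"tz":-30,"ax":0,"ay":0,"az":0},{"tx":0,"ty":0,"tz":0,"ax":0,"ay":0,"az":-8},{"tx":0,"ty":0,"tz":0,"ax":0,"ay":0,"az":-8},{"tx":0,"ty":0,"tz":0,"ax":0,"ay":0,"az":-8},{"tx":0,"ty":0,"tz":0,"ax":0,"ay":0,"az":-8},{"tx":0,"ty":0,"tz":0,"ax":0,"ay":0,"az":-8}]' >/dev/null
python3 -m crank '[{"tx":0,"ty":0,"tz":0,"ax":0,"ay":0,"az":-3},{"tx":0,"ty":0,"tz":0,"ax":0,"ay":0,"az":0}]' >/dev/null
python3 go.py 509.4 154.3 80 10.6
```

```text
t 10.95 pos [434.4 -64.5  77.7] shift [201.5 113.5  -2.3] turn [ 0.01  0.01 -0.13] F [-0.5  0.6 -0.1] w 11.7 g 27.4
```

```bash
python3 -m crank '[{"tx":25,"ty":14,"tz":0,"ax":0,"ay":0,"az":0},{"tx":30,"ty":17,"tz":0,"ax":0,"ay":0,"az":0},{"tx":30,"ty":17,"tz":0,"ax":0,"ay":0,"az":0},{"tx":30,"ty":17,"tz":0,"ax":0,"ay":0,"az":0},{"tx":30,"ty":17,"tz":0,"ax":0,"ay":0,"az":0},{"tx":30,"ty":17,"tz":0,"ax":0,"ay":0,"az":0},{"tx":26.5,"ty":14.5,"tz":0,"ax":0,"ay":0,"az":0},{"tx":0,"ty":0,"tz":0,"ax":0,"ay":0,"az":0}]' >/dev/null
python3 -m crank '[{"tx":0,"ty":0,"tz":20,"ax":0,"ay":0,"az":0},{"tx":0,"ty":0,"tz":15,"ax":0,"ay":0,"az":0},{"tx":0,"ty":0,"tz":0,"ax":0,"ay":0,"az":0},{"tx":0,"ty":0,"tz":0,"ax":0,"ay":0,"az":0}]' >/dev/null
python3 go.py 509.4 154.3 25.3 10.6
python3 - <<'E'
from h import *
im,d=snap('scene','s4')
cr=im[165:235,175:265];cv2.imwrite('pics/c6.png',cv2.resize(cr,None,fx=8,fy=8,interpolation=2)[:,:,::-1])
P=lambda x,y,z:proj('scene',[505.7-.184*x-.983*y,173.9+.983*x-.184*y,z])
for n,a in dict(relaybot_rear=(-34,0,25),bladeend_m=(-34,-13,21),bladeend_p=(-34,13,21),mouthguard_p=(0,20,44),mouthguard_m=(0,-20,44),corner_p=(-37,40,12),corner_m=(-37,-40,12)).items(): print(n,((P(*a)-[175,165]+.5)*8).round())
E
```

```text
t 12.15 pos [509.  153.8  42.1] shift [ 0.4  0.5 16.8] turn [-0.07 -0.   -0.17] F [-0.5 -0.1  0. ] w 11.5 g 27.4
relaybot_rear [557. 248.]
bladeend_m [575. 227.]
bladeend_p [541. 286.]
mouthguard_p [427. 224.]
mouthguard_m [482. 134.]
corner_p [516. 370.]
corner_m [618. 188.]
```

View pics/c6.png

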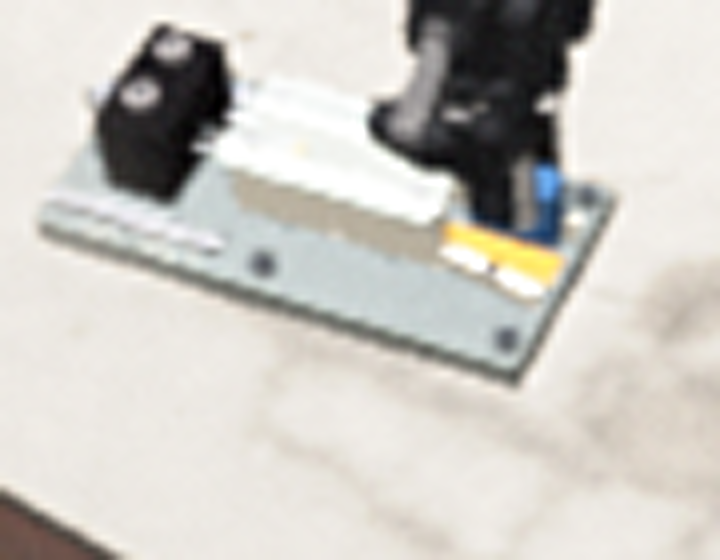

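The picture shows the relay hanging upright over the brass infeed at about (545,200), roughly centred between the blades. The predicted jig corners agree within about 1 px. I'll lower it by feel, 2 mm further back for clearance.

```bash
python3 -m crank '[{"tx":-1.6,"ty":0.5,"tz":6,"ax":0,"ay":0,"az":0},{"tx":0,"ty":0,"tz":5,"ax":0,"ay":0,"az":0},{"tx":0,"ty":0,"tz":2,"ax":0,"ay":0,"az":0},{"tx":0,"ty":0,"tz":0,"ax":0,"ay":0,"az":0},{"tx":0,"ty":0,"tz":0,"ax":0,"ay":0,"az":0}]' >/dev/null
python3 go.py 509.4 154.3 25.3 10.6
python3 -m crank '[{"tx":0,"ty":0,"tz":1,"ax":0,"ay":0,"az":0},{"tx":0,"ty":0,"tz":0.7,"ax":0,"ay":0,"az":0},{"tx":0,"ty":0,"tz":0.5,"ax":0,"ay":0,"az":0},{"tx":0,"ty":0,"tz":0,"ax":0,"ay":0,"az":0}]' >/dev/null
python3 go.py 509.4 154.3 25.3 10.6
```

```text
t 12.7 pos [510.2 152.9  29.4] shift [ 1.6 -0.6  4.1] turn [-0.01  0.   -0.11] F [ 0.6 -0.6  0.4] w 12.2 g 27.4
t 13.1 pos [510.2 152.9  27.1] shift [ 1.6 -0.5  1.8] turn [-0.01 -0.   -0.11] F [-0.5 -0.2 -0.3] w 11.8 g 27.4
```

```bash
python3 -m crank '[{"tx":0,"ty":-0.5,"tz":0.7,"ax":0,"ay":0,"az":0},{"tx":0,"ty":0,"tz":0.5,"ax":0,"ay":0,"az":0},{"tx":0,"ty":0,"tz":0,"ax":0,"ay":0,"az":0}]' >/dev/null
python3 go.py 509.4 154.3 25.3 10.6
python3 -m crank '[{"tx":0,"ty":0,"tz":0.7,"ax":0,"ay":0,"az":0},{"tx":0,"ty":0,"tz":0,"ax":0,"ay":0,"az":0}]' >/dev/null
python3 go.py 509.4 154.3 25.3 10.6
```

```text
t 13.4 pos [509.7 152.7  25.9] shift [1.6 0.  0.6] turn [-0.01 -0.   -0.12] F [ 1.2 -0.5 -1.4] w 12.1 g 27.4
t 13.6 pos [509.8 152.7  25.3] shift [ 1.6 -0.2  0. ] turn [ 0.01  0.   -0.11] F [0.  0.8 1. ] w 11.9 g 27.4
```

```bash
python3 -m crank '[{"tx":0,"ty":0,"tz":0.5,"ax":0,"ay":0,"az":0},{"tx":0,"ty":0,"tz":0,"ax":0,"ay":0,"az":0}]' >/dev/null
python3 go.py 509.4 154.3 25.3 10.6
python3 -m crank '[{"tx":0,"ty":0,"tz":0.5,"ax":0,"ay":0,"az":0},{"tx":0,"ty":0,"tz":0,"ax":0,"ay":0,"az":0}]' >/dev/null
python3 go.py 509.4 154.3 25.3 10.6
```

```text
t 13.8 pos [509.9 152.8  25.3] shift [ 1.6 -0.2  0. ] turn [-0.01  0.   -0.11] F [-1.7  0.4  4.9] w 11.6 g 28.0
t 14.0 pos [509.9 152.8  25.3] shift [ 1.6 -0.2 -0. ] turn [-0.03  0.01 -0.1 ] F [-3.6 -0.6  9. ] w 11.9 g 28.6
```

On the floor. Ease off, open, and rise.

```bash
python3 -m crank '[{"tx":0,"ty":0,"tz":-0.8,"ax":0,"ay":0,"az":0},{"tx":0,"ty":0,"tz":0,"ax":0,"ay":0,"az":0}]' >/dev/null
python3 -m crank '[{"tx":0,"ty":0,"tz":0,"ax":0,"ay":0,"az":0},{"tx":0,"ty":0,"tz":0,"ax":0,"ay":0,"az":0},{"tx":0,"ty":0,"tz":0,"ax":0,"ay":0,"az":0},{"tx":0,"ty":0,"tz":0,"ax":0,"ay":0,"az":0},{"tx":0,"ty":0,"tz":-5,"ax":0,"ay":0,"az":0},{"tx":0,"ty":0,"tz":-20,"ax":0,"ay":0,"az":0},{"tx":0,"ty":0,"tz":-30,"ax":0,"ay":0,"az":0}]' 0.4 25 >/dev/null
python3 go.py 569 -229.5 80 30.7
```

```text
t 14.9 pos [508.2 152.6  79.3] shift [-386.8   -9.7   -0.9] turn [ -0.23  -0.07 -20.22] F [ 0.9 -0.7  0.3] w 25.3 g 0.0
```

```bash
python3 -m crank '[{"tx":-30,"ty":-0.8,"tz":0,"ax":0,"ay":0,"az":0},{"tx":-40,"ty":-1,"tz":0,"ax":0,"ay":0,"az":0},{"tx":-40,"ty":-1,"tz":0,"ax":0,"ay":0,"az":0},{"tx":-40,"ty":-1,"tz":0,"ax":0,"ay":0,"az":0},{"tx":-40,"ty":-1,"tz":0,"ax":0,"ay":0,"az":0},{"tx":-40,"ty":-1,"tz":0,"ax":0,"ay":0,"az":0},{"tx":-40,"ty":-1,"tz":0,"ax":0,"ay":0,"az":0},{"tx":-40,"ty":-1,"tz":0,"ax":0,"ay":0,"az":0}]' >/dev/null
python3 -m crank '[{"tx":-40,"ty":-1,"tz":0,"ax":0,"ay":0,"az":0},{"tx":-37,"ty":-1,"tz":0,"ax":0,"ay":0,"az":0},{"tx":0,"ty":0,"tz":0,"ax":0,"ay":0,"az":-7},{"tx":0,"ty":0,"tz":0,"ax":0,"ay":0,"az":-7},{"tx":0,"ty":0,"tz":0,"ax":0,"ay":0,"az":-6},{"tx":0,"ty":0,"tz":0,"ax":0,"ay":0,"az":0}]' >/dev/null
python3 go.py 569 -229.5 5 30.7
python3 - <<'E'
from h import *
for f,n in(('t0','top'),('s4','scene')):
    im=np.load(f'pics/{f}.npz')['im']; g=cv2.cvtColor(im,7).astype(float)
    A,B=np.array([523.9,-153.3,5]),np.array([586.9,-259.3,5]);c=proj(n,(A+B)/2)
    m=np.zeros(g.shape,np.uint8);cv2.line(m,*[tuple(int(round(k)) for k in proj(n,p)) for p in(A+(A-B)*.06,B+(B-A)*.06)],1,12)
    bg=np.median(g[m>0][g[m>0]>np.percentile(g[m>0],55)]);k=(m>0)&(g<bg*.8)
    nl,L,st,_=cv2.connectedComponentsWithStats(k.astype(np.uint8));k=L==1+np.argmax(st[1:,4])
    v,u=np.nonzero(k);q=np.array([ray(n,a,b,5) for a,b in zip(u,v)])
    w=np.linalg.eigh(np.cov(q.T))[1][:,1];w*=np.sign(w[0]);s=(q-q.mean(0))@w
    print(n,k.sum(),bg,'blunt',q.mean(0)+w*s.min(),'tip',q.mean(0)+w*s.max(),'len',np.ptp(s),'ang',np.degrees(np.arctan2(w[1],w[0])))
E
```

```text
t 16.3 pos [ 570.5 -229.7   80.3] shift [ 1.  -1.2 75.3] turn [ 0.01  0.01 -0.24] F [ 0.1 -0.4 -0.8] w 25.7 g 0.0
top 139 114.0 blunt [ 522.8189651  -151.85465605] tip [ 583.49792363 -253.83547645] len 118.66770301439956 ang -59.24720076181978
scene 209 234.0 blunt [ 523.82407407 -154.28132527] tip [ 585.25359878 -258.57517789] len 121.04046514132176 ang -59.50173317298513
```

```bash
python3 -m crank '[{"tx":1,"ty":-1.2,"tz":20,"ax":0,"ay":0,"az":0},{"tx":0,"ty":0,"tz":25,"ax":0,"ay":0,"az":0},{"tx":0,"ty":0,"tz":20,"ax":0,"ay":0,"az":0},{"tx":0,"ty":0,"tz":10,"ax":0,"ay":0,"az":0},{"tx":0,"ty":0,"tz":3,"ax":0,"ay":0,"az":0},{"tx":0,"ty":0,"tz":0,"ax":0,"ay":0,"az":0},{"tx":0,"ty":0,"tz":0,"ax":0,"ay":0,"az":0}]' >/dev/null
python3 go.py 568.8 -229.5 1.5 30.6
```

```text
t 17.0 pos [ 569.9 -229.8    3.3] shift [ 0.8 -0.8  1.8] turn [ 0.06  0.11 -0.14] F [ 0.8  0.1 -0.2] w 25.4 g 0.0
```

```bash
python3 -m crank '[{"tx":0.5,"ty":-0.8,"tz":1.3,"ax":0,"ay":0,"az":0},{"tx":0,"ty":0,"tz":0,"ax":0,"ay":0,"az":0},{"tx":0,"ty":0,"tz":0,"ax":0,"ay":0,"az":0}]' >/dev/null
python3 -m crank '[{"tx":0,"ty":0,"tz":0,"ax":0,"ay":0,"az":0},{"tx":0,"ty":0,"tz":0,"ax":0,"ay":0,"az":0},{"tx":0,"ty":0,"tz":0,"ax":0,"ay":0,"az":0},{"tx":0,"ty":0,"tz":0,"ax":0,"ay":0,"az":0},{"tx":0,"ty":0,"tz":0,"ax":0,"ay":0,"az":0}]' 1 45 >/dev/null
python3 go.py 568.8 -229.5 1.5 30.6
python3 -m crank '[{"tx":0,"ty":0,"tz":-10,"ax":0,"ay":0,"az":0},{"tx":0,"ty":0,"tz":-20,"ax":0,"ay":0,"az":0},{"tx":0,"ty":0,"tz":-30,"ax":0,"ay":0,"az":0},{"tx":0,"ty":0,"tz":0,"ax":0,"ay":0,"az":0}]' >/dev/null
python3 go.py 568.8 -229.5 1.5 10.6
```

```text
t 17.8 pos [ 568.3 -229.4    1.1] shift [-0.3  0.4 -0.4] turn [ 0.01  0.02 -0.11] F [-0.9  0.5  3.5] w 6.7 g 44.6
t 18.2 pos [ 570.8 -231.    65.7] shift [ 2.8 -1.2 64.1] turn [ 0.29  0.39 19.89] F [ 0.4 -0.9 -0.4] w 6.7 g 44.3
```

```bash
python3 -m crank '[{"tx":0,"ty":0,"tz":0,"ax":0,"ay":0,"az":7},{"tx":0,"ty":0,"tz":0,"ax":0,"ay":0,"az":7},{"tx":0,"ty":0,"tz":0,"ax":0,"ay":0,"az":6},{"tx":0,"ty":0,"tz":0,"ax":0,"ay":0,"az":0}]' >/dev/null
python3 go.py 533.1 27.4 66 10.6
cat > rel.py <<'E'
from h import *
import sys
R=np.array([[-.184,-.983],[.983,-.184]]);O=np.array([505.7,173.9])
tag=sys.argv[1]
for n in('top','scene'):
    im,d=snap(n,tag+n);P=cloud(n,d);hsv=cv2.cvtColor(im,cv2.COLOR_RGB2HSV)
    m=(hsv[...,0]>98)&(hsv[...,0]<118)&(hsv[...,1]>120)&(hsv[...,2]>60)
    J=(P[...,:2]-O)@R; m&=(J[...,0]>-60)&(J[...,0]<70)&(abs(J[...,1])<25)&(P[...,2]>14)&(P[...,2]<50)
    t=m&(P[...,2]>30);q=J[t].astype(np.float32);print(n,m.sum(),t.sum(),cv2.minAreaRect(q) if len(q)>4 else'', np.median(P[t][:,2]) if t.any() else '')
E
python3 rel.py a
```

```text
t 18.6 pos [ 567.6 -229.1   60.3] shift [258.5  12.8  -5.6] turn [-0.04 -0.04 -0.1 ] F [ 0.7 -0.3 -0.1] w 6.5 g 44.3
top 42 42 ((-22.153583526611328, -0.6133627891540527), (24.451017379760742, 10.160991668701172), 0.18163001537322998) 36.417043339807535
scene 85 55 ((-24.241180419921875, 0.5291452407836914), (28.363964080810547, 12.698963165283203), 6.259742259979248) 37.15657199294302
```

```bash
python3 -m crank '[{"tx":30,"ty":1.5,"tz":0,"ax":0,"ay":0,"az":0},{"tx":40,"ty":2,"tz":0,"ax":0,"ay":0,"az":0},{"tx":40,"ty":2,"tz":0,"ax":0,"ay":0,"az":0},{"tx":40,"ty":2,"tz":0,"ax":0,"ay":0,"az":0},{"tx":40,"ty":2,"tz":0,"ax":0,"ay":0,"az":0},{"tx":40,"ty":2,"tz":0,"ax":0,"ay":0,"az":0},{"tx":28,"ty":1.3,"tz":0,"ax":0,"ay":0,"az":-0.1},{"tx":0,"ty":0,"tz":0,"ax":0,"ay":0,"az":0}]' >/dev/null
python3 -m crank '[{"tx":0,"ty":0,"tz":15,"ax":0,"ay":0,"az":0},{"tx":0,"ty":0,"tz":15,"ax":0,"ay":0,"az":0},{"tx":0,"ty":0,"tz":8,"ax":0,"ay":0,"az":0},{"tx":0,"ty":0,"tz":0,"ax":0,"ay":0,"az":0},{"tx":0,"ty":0,"tz":0,"ax":0,"ay":0,"az":0}]' >/dev/null
python3 go.py 533.1 27.4 22.1 10.6
python3 - <<'E'
from h import *
R=np.array([[-.184,-.983],[.983,-.184]]);O=np.array([505.7,173.9])
s=manip.read_state()
for n in('top','scene'):
    im,d=snap(n,'p'+n);g=cv2.cvtColor(im,7).astype(float)
    # spudger profile: sample jig-plane grid at z=26 (x -110..-45, y -12..12)
    out=[]
    for x in range(-105,-44,6):
        ys=np.arange(-14,14.1,1);px=np.array([proj(n,[*(O+R@[x,y]),26]) for y in ys],np.float32)
        out.append((x,cv2.remap(g.astype(np.float32),px[:,0],px[:,1],1).ravel().astype(int)))
    print(n)
    for x,r in out: print(x,r)
im=np.load('pics/pscene.npz')['im'];cv2.imwrite('pics/c7.png',cv2.resize(im[165:245,195:295],None,fx=8,fy=7.5,interpolation=2)[:,:,::-1])
E
```

```text
t 20.0 pos [533.5  26.2  22.2] shift [ 1.3 -0.2  0.1] turn [-0.06 -0.02 -0.07] F [ 0.4  0.2 -0.3] w 6.5 g 44.3
top
-105 [78 79 80 80 80 81 81 82 82 83 84 85 86 87 87 87 87 87 88 88 88 90 91 92
 92 92 91 90 89]
-99 [80 81 81 82 83 83 84 84 85 86 86 87 87 87 88 87 88 88 88 89 89 90 90 92
 93 94 94 94 94]
-93 [88 86 84 84 84 84 84 84 84 85 86 87 88 88 88 88 88 89 89 90 91 91 91 92
 92 92 93 94 96]
-87 [ 97  97  98 100 102 102 102  99  94  90  86  83  81  80  79  81  84  87
  89  90  91  92  92  93  94  96  96  97  98]
-81 [ 93  94  96  97  98  99  98  96  94  91  87  85  85  85  87  90  92  97
 103 107 108 108 108 108 108 105 102  98  95]
-75 [ 94  93  93  93  93  92  89  87  82  77  74  71  69  70  72  74  82  89
  94  96  98 100 101 103 103 104 105 104 104]
-69 [ 97  96  96  96  95  94  92  87  81  73  62  52  49  49  49  57  64  72
  82  92  96  99 101 102 103 104 103 103 104]
-63 [100 100 100 100 100 100  97  94  89  82  75  71  70  69  73  79  85  92
  99 103 106 108 109 109 109 108 108 107 106]
-57 [110 109 109 109 109 108 108 108 107 107 107 108 108 110 111 111 110 108
 108 109 1
[... 941 characters left out ...]
192 179 160 142 138 134 133 143 164 185
 203 205 207 208 207 205 203 202 204 206 208]
-69 [240 240 241 240 234 227 218 187 150 113  81  70  62  59  81 112 148 177
 194 209 223 222 219 216 214 215 215 216 218]
-63 [242 242 242 241 240 238 217 196 180 166 153 145 140 151 162 173 191 213
 230 242 241 239 237 234 232 230 229 230 231]
-57 [240 240 240 240 240 240 240 240 240 240 239 240 240 240 241 241 240 240
 240 239 239 238 237 234 232 229 229 230 231]
-51 [241 241 241 240 240 240 240 240 240 241 241 241 241 242 242 242 242 242
 243 243 244 243 242 240 239 238 236 235 237]
-45 [174 174 176 179 180 176 172 171 170 172 176 175 168 164 165 167 170 169
 164 156 150 151 155 156 154 151 147 147 160]
```

View pics/c7.png

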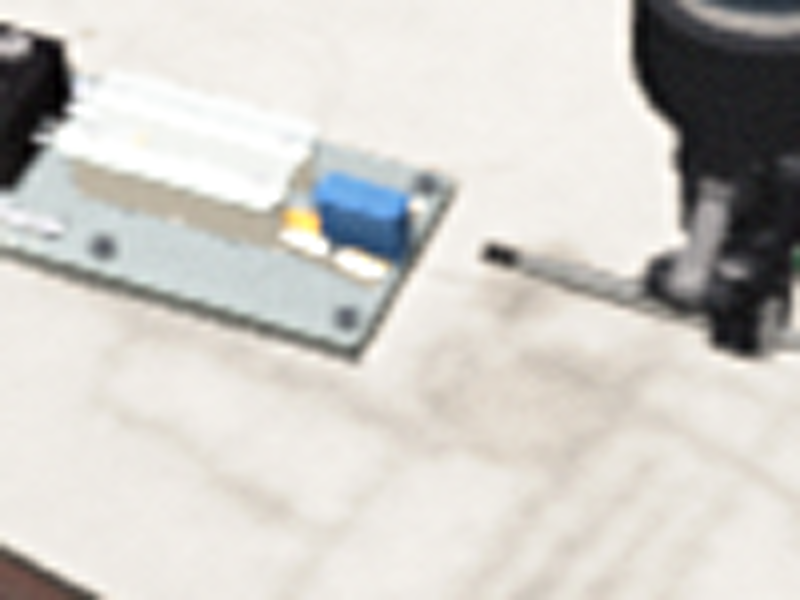

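The picture shows the relay upright in the infeed at (362,215), the pawl side and mouth clear, and the level spudger's dark end at (495,252). The profiles put it about 1 mm off the axis, with its end at jig x≈−61. Push now.

```bash
python3 -m crank '[{"tx":8,"ty":-0.7,"tz":0,"ax":0,"ay":0,"az":0},{"tx":8,"ty":0,"tz":0,"ax":0,"ay":0,"az":0},{"tx":4,"ty":0,"tz":0,"ax":0,"ay":0,"az":0},{"tx":3,"ty":0,"tz":0,"ax":0,"ay":0,"az":0},{"tx":3,"ty":0,"tz":0,"ax":0,"ay":0,"az":0},{"tx":3,"ty":0,"tz":0,"ax":0,"ay":0,"az":0},{"tx":3,"ty":0,"tz":0,"ax":0,"ay":0,"az":0},{"tx":3,"ty":0,"tz":0,"ax":0,"ay":0,"az":0}]' >/dev/null
python3 go.py 533.1 27.4 22.1 10.6
python3 -m crank '[{"tx":3,"ty":0,"tz":0,"ax":0,"ay":0,"az":0},{"tx":3,"ty":0,"tz":0,"ax":0,"ay":0,"az":0},{"tx":3,"ty":0,"tz":0,"ax":0,"ay":0,"az":0},{"tx":3,"ty":0,"tz":0,"ax":0,"ay":0,"az":0},{"tx":3,"ty":0,"tz":0,"ax":0,"ay":0,"az":0},{"tx":3,"ty":0,"tz":0,"ax":0,"ay":0,"az":0}]' >/dev/null
python3 go.py 533.1 27.4 22.1 10.6; python3 rel.py b
```

```text
t 20.9 pos [526.6  61.2  22.8] shift [-34.4   0.2   0.7] turn [ 0.   -0.   -0.03] F [ 0.2 -0.1 -0.5] w 6.7 g 44.3
t 21.5 pos [523.2  79.   22.8] shift [-52.5   0.3   0.7] turn [-0.   -0.   -0.01] F [-0.3  0.5 -0.1] w 6.9 g 44.3
top 11 11 ((-5.040436744689941, -0.6630492210388184), (8.273394584655762, 5.163791656494141), 82.11808013916016) 35.94349459351399
scene 25 20 ((-5.308403491973877, 2.5741779804229736), (9.537179946899414, 9.606819152832031), 2.1900339126586914) 37.10867776171768
```

```bash
python3 -m crank '[{"tx":2.5,"ty":0,"tz":0,"ax":0,"ay":0,"az":0},{"tx":2.5,"ty":0,"tz":0,"ax":0,"ay":0,"az":0},{"tx":2.5,"ty":0,"tz":0,"ax":0,"ay":0,"az":0},{"tx":2.5,"ty":0,"tz":0,"ax":0,"ay":0,"az":0},{"tx":2.5,"ty":0,"tz":0,"ax":0,"ay":0,"az":0},{"tx":2.5,"ty":0,"tz":0,"ax":0,"ay":0,"az":0},{"tx":2.5,"ty":0,"tz":0.5,"ax":0,"ay":0,"az":0}]' >/dev/null
python3 go.py 533.1 27.4 22.1 10.6
python3 -m crank '[{"tx":1,"ty":0,"tz":0,"ax":0,"ay":0,"az":0},{"tx":1,"ty":0,"tz":0,"ax":0,"ay":0,"az":0},{"tx":1,"ty":0,"tz":0,"ax":0,"ay":0,"az":0}]' >/dev/null
python3 go.py 533.1 27.4 22.1 10.6
python3 -m crank '[{"tx":1,"ty":0,"tz":0,"ax":0,"ay":0,"az":0},{"tx":1,"ty":0,"tz":0,"ax":0,"ay":0,"az":0},{"tx":1,"ty":0,"tz":0,"ax":0,"ay":0,"az":0}]' >/dev/null
python3 go.py 533.1 27.4 22.1 10.6
```

```text
t 22.3 pos [520.1  96.1  22.4] shift [-69.9   0.1   0.3] turn [ 0.01  0.   -0.01] F [ 0.1 -0.5 -0. ] w 6.9 g 44.3
t 22.6 pos [519.5  98.9  22.3] shift [-72.8   0.2   0.2] turn [-0.    0.   -0.01] F [-0.5 -1.1 -0.4] w 6.9 g 44.3
t 22.9 pos [518.9 101.9  22.3] shift [-75.8   0.3   0.2] turn [-0.   -0.   -0.02] F [ 0.8 -0.4 -0.1] w 7.0 g 44.3
```

```bash
for i in 1; do
python3 -m crank '[{"tx":1,"ty":0,"tz":0,"ax":0,"ay":0,"az":0},{"tx":1,"ty":0,"tz":0,"ax":0,"ay":0,"az":0},{"tx":1,"ty":0,"tz":0,"ax":0,"ay":0,"az":0}]' >/dev/null
python3 go.py 533.1 27.4 22.1 10.6
python3 -m crank '[{"tx":1,"ty":0,"tz":0,"ax":0,"ay":0,"az":0},{"tx":1,"ty":0,"tz":0,"ax":0,"ay":0,"az":0}]' >/dev/null
python3 go.py 533.1 27.4 22.1 10.6
python3 -m crank '[{"tx":1,"ty":0,"tz":0,"ax":0,"ay":0,"az":0},{"tx":1,"ty":0,"tz":0,"ax":0,"ay":0,"az":0}]' >/dev/null
python3 go.py 533.1 27.4 22.1 10.6
done
```

```text
t 23.2 pos [518.4 104.8  22.3] shift [-78.8   0.2   0.2] turn [ 0.   -0.   -0.02] F [-0.7 -0.4 -0.7] w 6.9 g 44.3
t 23.4 pos [518.  106.8  22.3] shift [-80.8   0.3   0.2] turn [ 0.   -0.   -0.02] F [-0.6 -0.5  0.2] w 6.7 g 44.3
t 23.6 pos [517.7 108.8  22.3] shift [-82.8   0.2   0.2] turn [ 0.    0.   -0.01] F [ 0.4 -0.4  0.4] w 6.9 g 44.3
```

```bash
python3 -m crank '[{"tx":1,"ty":0,"tz":0,"ax":0,"ay":0,"az":0},{"tx":1,"ty":0,"tz":0,"ax":0,"ay":0,"az":0},{"tx":1,"ty":0,"tz":0,"ax":0,"ay":0,"az":0}]' >/dev/null
python3 go.py 533.1 27.4 22.1 10.6
python3 -m crank '[{"tx":1,"ty":0,"tz":0,"ax":0,"ay":0,"az":0},{"tx":1,"ty":0,"tz":0,"ax":0,"ay":0,"az":0}]' >/dev/null
python3 go.py 533.1 27.4 22.1 10.6
python3 -m crank '[{"tx":1,"ty":0,"tz":0,"ax":0,"ay":0,"az":0},{"tx":1,"ty":0,"tz":0,"ax":0,"ay":0,"az":0}]' >/dev/null
python3 go.py 533.1 27.4 22.1 10.6
```

```text
t 23.9 pos [517.1 111.7  22.3] shift [-85.8   0.3   0.2] turn [-0.   -0.   -0.02] F [-0.7 -0.3  0.4] w 7.0 g 44.3
t 24.1 pos [516.7 113.7  22.3] shift [-87.8   0.2   0.2] turn [ 0.   -0.   -0.01] F [ 0.2 -0.5  1.1] w 6.4 g 44.3
t 24.3 pos [516.5 115.4  22.4] shift [-89.5   0.1   0.3] turn [ 0.01  0.04 -0.  ] F [ 0.5 -2.6 -1.2] w 6.9 g 44.3
```

Electrode touched (2.6 N). Continue in small steps.

```bash
python3 -m crank '[{"tx":1,"ty":0,"tz":0,"ax":0,"ay":0,"az":0},{"tx":1,"ty":0,"tz":0,"ax":0,"ay":0,"az":0},{"tx":0,"ty":0,"tz":0,"ax":0,"ay":0,"az":0}]' >/dev/null
python3 go.py 533.1 27.4 22.1 10.6
python3 -m crank '[{"tx":1,"ty":0,"tz":0,"ax":0,"ay":0,"az":0},{"tx":0,"ty":0,"tz":0,"ax":0,"ay":0,"az":0}]' >/dev/null
python3 go.py 533.1 27.4 22.1 10.6
python3 -m crank '[{"tx":1,"ty":0,"tz":0,"ax":0,"ay":0,"az":0},{"tx":0,"ty":0,"tz":0,"ax":0,"ay":0,"az":0}]' >/dev/null
python3 go.py 533.1 27.4 22.1 10.6
```

```text
t 24.6 pos [516.2 117.3  22.4] shift [-91.5   0.1   0.3] turn [ 0.02  0.04 -0.01] F [ 0.3 -3.8  0.3] w 6.7 g 44.3
t 24.8 pos [516.  118.3  22.3] shift [-92.5   0.1   0.3] turn [ 0.01  0.03 -0.01] F [ 1.1 -4.8  0.9] w 6.5 g 44.3
t 25.0 pos [515.9 119.2  22.4] shift [-93.4   0.1   0.4] turn [ 0.02  0.05 -0.  ] F [ 0.3 -4.5  0.2] w 6.8 g 44.3
```

```bash
python3 -m crank '[{"tx":1,"ty":0,"tz":0,"ax":0,"ay":0,"az":0},{"tx":0,"ty":0,"tz":0,"ax":0,"ay":0,"az":0}]' >/dev/null
python3 go.py 533.1 27.4 22.1 10.6
python3 -m crank '[{"tx":1,"ty":0,"tz":0,"ax":0,"ay":0,"az":0},{"tx":0,"ty":0,"tz":0,"ax":0,"ay":0,"az":0}]' >/dev/null
python3 go.py 533.1 27.4 22.1 10.6
python3 -m crank '[{"tx":0.7,"ty":0,"tz":0,"ax":0,"ay":0,"az":0},{"tx":0,"ty":0,"tz":0,"ax":0,"ay":0,"az":0}]' >/dev/null
python3 go.py 533.1 27.4 22.1 10.6
```

```text
t 25.2 pos [515.8 120.   22.5] shift [-94.2  -0.    0.5] turn [0.02 0.07 0.01] F [-0.  -4.9 -0.6] w 6.6 g 44.3
t 25.4 pos [515.7 120.8  22.5] shift [-95.   -0.1   0.5] turn [0.03 0.08 0.01] F [ 1.5 -7.2 -0.1] w 6.9 g 44.3
t 25.6 pos [515.6 121.3  22.5] shift [-95.6  -0.1   0.5] turn [0.03 0.1  0.01] F [ 0.7 -7.2 -1.2] w 6.5 g 44.3
```

```bash
python3 -m crank '[{"tx":1,"ty":0,"tz":0,"ax":0,"ay":0,"az":0},{"tx":0,"ty":0,"tz":0,"ax":0,"ay":0,"az":0},{"tx":0,"ty":0,"tz":0,"ax":0,"ay":0,"az":0}]' >/dev/null
python3 go.py 533.1 27.4 22.1 10.6
python3 -m crank '[{"tx":-1.5,"ty":0,"tz":0,"ax":0,"ay":0,"az":0},{"tx":0,"ty":0,"tz":0,"ax":0,"ay":0,"az":0}]' >/dev/null
python3 go.py 533.1 27.4 22.1 10.6
python3 -m crank '[{"tx":-1.5,"ty":0,"tz":0,"ax":0,"ay":0,"az":0},{"tx":0,"ty":0,"tz":0,"ax":0,"ay":0,"az":0}]' >/dev/null
python3 go.py 533.1 27.4 22.1 10.6
python3 -m crank '[{"tx":-1.5,"ty":0,"tz":0,"ax":0,"ay":0,"az":0},{"tx":0,"ty":0,"tz":0,"ax":0,"ay":0,"az":0}]' >/dev/null
python3 go.py 533.1 27.4 22.1 10.6
```

```text
t 25.9 pos [515.5 122.2  22.5] shift [-96.4  -0.1   0.6] turn [0.04 0.11 0.01] F [ 1.3 -7.5 -0.4] w 6.8 g 44.3
t 26.1 pos [515.6 120.9  22.4] shift [-95.2  -0.    0.4] turn [ 0.03  0.07 -0.01] F [ 2.  -6.1 -1.2] w 6.6 g 44.3
t 26.3 pos [515.6 120.1  22.3] shift [-94.3   0.2   0.2] turn [ 0.01 -0.   -0.03] F [ 0.7 -3.2 -0.8] w 6.9 g 44.3
t 26.5 pos [515.5 119.2  22.2] shift [-93.4   0.4  -0. ] turn [-0.02 -0.06 -0.04] F [-0.7 -0.3  0.5] w 6.9 g 44.3
```

The force fell to zero within about 2 mm of backing off, so the pawl seems to be holding. I'll draw out straight and check.

```bash
python3 -m crank '[{"tx":-3,"ty":0,"tz":0,"ax":0,"ay":0,"az":0},{"tx":-8,"ty":0,"tz":0,"ax":0,"ay":0,"az":0},{"tx":-16,"ty":0,"tz":0,"ax":0,"ay":0,"az":0},{"tx":-20,"ty":0,"tz":0,"ax":0,"ay":0,"az":0},{"tx":-20,"ty":0,"tz":0,"ax":0,"ay":0,"az":0},{"tx":-20,"ty":0,"tz":0,"ax":0,"ay":0,"az":0},{"tx":-20,"ty":0,"tz":0,"ax":0,"ay":0,"az":0},{"tx":0,"ty":0,"tz":0,"ax":0,"ay":0,"az":0}]' >/dev/null
python3 go.py 533.1 27.4 22.1 10.6
python3 - <<'E'
from h import *
im,d=snap('top','u0');i2,_=snap('scene','u1')
a=cv2.resize(im[165:220,165:250],None,fx=8,fy=8,interpolation=2);b=cv2.resize(i2[160:230,170:255],(680,160*2-160),interpolation=2)
b=cv2.resize(i2[170:190+5,195:255],(680,160),interpolation=2)
cv2.imwrite('pics/c8.png',np.vstack([a,b])[:,:,::-1])
f=lambda x,y,z:((proj('top',[505.7-.184*x-.983*y,173.9+.983*x-.184*y,z])-165+.5)*8).round()
for x in(0,32,46,60,74):print(x,f(x,0,38))
E
```

```text
t 27.3 pos [536.2  11.4  22.6] shift [16.3 -0.2  0.5] turn [ 0.05  0.03 -0.19] F [0.2 1.3 0.8] w 6.9 g 44.3
0 [476. 196.]
32 [378. 213.]
46 [334. 220.]
60 [291. 227.]
74 [248. 235.]
```

View pics/c8.png

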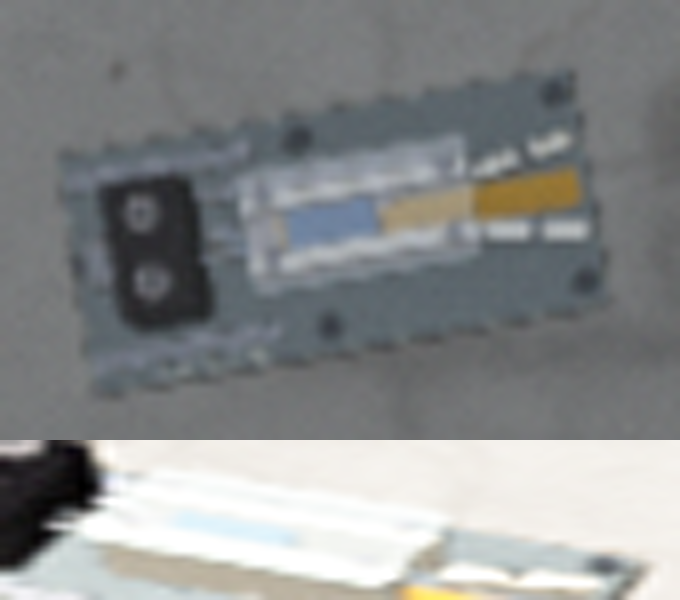

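In the top crop the blue relay lies straight in the tunnel at (290–380, 222), jig x≈32–60, with the mouth empty behind it. I'll check its edges numerically and lay the spudger down here on bare bench.

```bash
python3 - <<'E'
from h import *
def prof(f,z):
    im=np.load(f'pics/{f}.npz')['im'].astype(np.float32);xs=np.arange(24,74,1.)
    px=np.array([[proj('top',[505.7-.184*x-.983*y,173.9+.983*x-.184*y,z]) for x in xs] for y in(-2,0,2)],np.float32)
    r=cv2.remap(im,px[...,0],px[...,1],1).mean(0);return (r[:,2]-r[:,0]).astype(int)
print(prof('u0',38));print(prof('t0',30))
E
python3 -m crank '[{"tx":-5,"ty":-10,"tz":0,"ax":0,"ay":0,"az":0},{"tx":0,"ty":0,"tz":8,"ax":0,"ay":0,"az":0},{"tx":0,"ty":0,"tz":8,"ax":0,"ay":0,"az":0},{"tx":0,"ty":0,"tz":2,"ax":0,"ay":0,"az":0},{"tx":0,"ty":0,"tz":1,"ax":0,"ay":0,"az":0},{"tx":0,"ty":0,"tz":0,"ax":0,"ay":0,"az":0},{"tx":0,"ty":0,"tz":0,"ax":0,"ay":0,"az":0}]' >/dev/null
python3 go.py 533.1 27.4 1.1 10.6
```

```text
[-34 -33 -31 -27 -23 -18 -11  -3   9  23  36  41  45  46  47  47  46  45
  45  45  45  45  45  45  46  46  46  45  45  45  45  46  47  47  45  41
  34  21   8   1   0   0   4   8  10  10  11  11  12  12]
[-37 -35 -34 -33 -32 -32 -32 -32 -33 -34 -36 -37 -38 -39 -40 -40 -39 -38
 -37 -37 -36 -37 -37 -37 -37 -37 -37 -37 -36 -35 -31 -27 -24 -22 -18  -8
   2  10  11  12  11   9   7   3   0  -2  -1   0   4   9]
t 28.1 pos [526.8   6.8   3.4] shift [19.1 10.   2.3] turn [ 0.02  0.01 -0.  ] F [-0.  -0.7 -0.3] w 6.8 g 44.3
```

```bash
python3 -m crank '[{"tx":0,"ty":0,"tz":1,"ax":0,"ay":0,"az":0},{"tx":0,"ty":0,"tz":0.7,"ax":0,"ay":0,"az":0},{"tx":0,"ty":0,"tz":0,"ax":0,"ay":0,"az":0}]' >/dev/null
python3 go.py 533.1 27.4 1.1 10.6
python3 -m crank '[{"tx":0,"ty":0,"tz":0.6,"ax":0,"ay":0,"az":0},{"tx":0,"ty":0,"tz":0,"ax":0,"ay":0,"az":0},{"tx":0,"ty":0,"tz":0,"ax":0,"ay":0,"az":0}]' >/dev/null
python3 go.py 533.1 27.4 1.1 10.6
```

```text
t 28.4 pos [526.5   6.8   1.6] shift [19.1 10.3  0.5] turn [-0.   -0.   -0.02] F [-1.1  0.3  0.4] w 6.4 g 44.3
t 28.7 pos [526.6   6.8   1.1] shift [19.1 10.1  0. ] turn [ 0.01  0.01 -0.01] F [-0.7  0.3  1.7] w 6.8 g 44.4
```

```bash
python3 -m crank '[{"tx":0,"ty":0,"tz":0,"ax":0,"ay":0,"az":0},{"tx":0,"ty":0,"tz":0,"ax":0,"ay":0,"az":0},{"tx":0,"ty":0,"tz":0,"ax":0,"ay":0,"az":0},{"tx":0,"ty":0,"tz":0,"ax":0,"ay":0,"az":0},{"tx":0,"ty":0,"tz":-10,"ax":0,"ay":0,"az":0},{"tx":0,"ty":0,"tz":-30,"ax":0,"ay":0,"az":0},{"tx":0,"ty":0,"tz":-40,"ax":0,"ay":0,"az":0},{"tx":0,"ty":0,"tz":0,"ax":0,"ay":0,"az":0}]' 0.3 25 >/dev/null
python3 -m crank '[{"tx":-40,"ty":-20,"tz":0,"ax":0,"ay":0,"az":0},{"tx":-40,"ty":-20,"tz":0,"ax":0,"ay":0,"az":0},{"tx":-40,"ty":-20,"tz":0,"ax":0,"ay":0,"az":0},{"tx":-40,"ty":-20,"tz":0,"ax":0,"ay":0,"az":0},{"tx":0,"ty":0,"tz":0,"ax":0,"ay":0,"az":0},{"tx":0,"ty":0,"tz":0,"ax":0,"ay":0,"az":0}]' >/dev/null
python3 go.py 533.1 27.4 1.1 10.6
python3 - <<'E'
from h import *
R=np.array([[-.184,-.983],[.983,-.184]]);O=np.array([505.7,173.9])
im,d=snap('scene','e0');P=cloud('scene',d);g=cv2.cvtColor(im,7)
J=(P[...,:2]-O)@R
m=(g<190)&(J[...,0]>-230)&(J[...,0]<-45)&(abs(J[...,1]-10)<25)&(P[...,2]<60)
n,L,st,_=cv2.connectedComponentsWithStats(m.astype(np.uint8))
for k in np.argsort(-st[1:,4])[:2]+1: print(st[k,4],cv2.minAreaRect(J[L==k].astype(np.float32)),np.percentile(P[L==k][:,2],[5,50,95]).round(1))
E
python3 rel.py f
```

```text
t 30.1 pos [ 477.  -165.8   81. ] shift [179.8  90.2  80. ] turn [ 0.01 -0.02 -0.15] F [ 0.4 -0.2  0.2] w 29.7 g 0.0
159 ((-141.21844482421875, 10.05777359008789), (124.90603637695312, 10.737302780151367), 0.467558890581131) [ 0.4  7.1 10.9]
30 ((-225.1919708251953, 26.05055809020996), (10.932202339172363, 16.48697280883789), 13.509980201721191) [ 2.7 12.  16.8]
top 0 0  
scene 0 0
```

The spudger lies flat on the bench (124.9 × 10.7 mm, median z 7), off the jig. One last check on the relay, then hand in.

```bash
python3 - <<'E'
from h import *
im=np.load('pics/ftop.npz')['im'].astype(np.float32)
px=np.array([[proj('top',[505.7-.184*x,173.9+.983*x,38]) for x in range(24,74)]],np.float32)
r=cv2.remap(im,px[...,0],px[...,1],1)[0];k=np.nonzero(r[:,2]-r[:,0]>15)[0]+24;print(k.min(),k.max())
if k.min()>29: print(manip.sign_off())
E
```

```text
33 61
the job is handed in; nothing more can be done
None
```

The job is handed in: the relay stayed at jig x≈33–61 mm in the tunnel after the spudger was drawn out, which means the pawl is holding it. The spudger lies flat on the bench, off the jig. My force readings stayed under 8 N during the push, but I couldn't read the electrode force or the verdict.

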